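Switch the wash selector over to the square bottle

ROBOT

A 7-joint arm with a two-finger parallel gripper is mounted at the origin on the work surface. World frame = base frame: x ahead of the robot, y to its left, z up, the work surface at z = 0. Lengths are in m, angles in rad, forces in N, time in s.
With the tool pointing down it reaches from about 0.425 to 0.8 m from the base axis. Payload 8.3 kg.
Tool frame: the origin (TCP) lies midway between the tips of the shut fingers; the grasp point (between the pads) lies 19 mm behind it; z points along the fingers, y is the line along which they close (so a half turn about z gives the same grasp; the last joint's range is limited). The gripper opens to 85 mm and grips with 20 to 120 N. Pads are 22 mm wide; open, the fingers measure 114 mm over their backs; the gripper's body (76 mm by 85 mm) begins 54 mm behind the grasp point. The pads swing forward as they close: fully open they stand 13 mm farther back than shut.
Start: joints at [1.049, 0.383, 0.016, 1.37, -0.006, 1.388, -0.046], TCP at [0.277, -0.56, 0.231] pointing down, gripper open.
Joint ranges: [-2.95, 2.95], [-0.25, 2.06], [-1.52, 1.56], [0.18, 2.33], [-1.44, 4.58], [0.02, 2.06], [-3.01, 3.01]. Speed limits (rad/s): [2.39, 2.39, 3.01, 3.01, 3.14, 3.14, 3.14].

INTERFACE

Orientations are given as a rotation vector (axis times angle).
In Python, from station import arm, viewer gives the robot as it stands.
- The arm moves only by the tool arm_command, never from a script. Its argument "deltas" is a list of rows, each a list of 7 numbers: the opening, from 0 (shut) to 1 (fully open), then the shift along the world's x, y, z scaled (see below), then the turn, a rotation vector about the world's x, y, z scaled (see below). A call has 1 to 5 rows; each row shifts and turns the commanded pose from where the row before left it; what a row does not reach is not made up. The controller multiplies each number of a shift by 0.04 m and each number of a turn by 8 degrees. A row lasts 1/10 s, in which the tool goes at most 50 mm and 8.59 degrees, less where a joint would pass 70% of its speed; a pose out of reach is approached as far as the arm can. A call with a number of a shift or a turn outside -1 to 1 is refused whole. A call with a gripper value outside its range is refused whole. The fingers move at their own pace and stop on an object; "force" is the grip in N (left out, the last holds). Time passes only in rows, so rows that do not move let the fingers close. It gives the time, the measured TCP pose, the force, the opening and the grip force at its end, in the units of the state.
- arm.observe(): the state, without advancing time (a new reading comes with each control period).
- viewer.capture(name): name is "side" or "top"; returns a dict with "pixels" (420x560x3 uint8, blue, green, red), "fx", "fy", "cx", "cy" (pixels), "position" and "attitude" of the camera in the world. Camera axes: x right, y up, looking along -z (the intrinsics and any distortion apply to the point x, -y, -z); pixel columns grow to the right and rows downward; lengths in m; the calibration is good to about 2 mm. A picture is of the moment at which its call begins. There is no depth.
- arm.hand_in(): hands the job in; it is judged then, once.
The state is a dict: "time_s": time; "qpos": joint angles; "qd": joint speeds; "effort": joint torques, N m; "tcp_pos": TCP position; "orientation": TCP orientation; "wrist_force": force on the tool from outside, world axes, zero at the start; "wrist_torque": the same for the moment, N m; "width": finger opening in m; "finger_force": force on a finger pad.
Only numpy, scipy, OpenCV 4.12 (cv2) and the standard library are available. Lean on these libraries where they do the work, as an engineer would, in place of code of your own. Each camera call takes 0.05 s, during which the arm holds its last target. There are 200 camera calls.

TASK

Switch the analyser's wash line over to the square bottle: pull the selector knob up to unlock it, turn it until its nose points to the mark on the square bottle's side, and push it back down fully home in its notch there. The notch can lie some degrees either side of its mark, so find it by feel, gently: never force the knob round while it is locked, nor press it hard where it does not go in. Leave the bottle and the jar where they stand, and let go of the knob.

Things in the scene. Friction and masses are not known exactly. Their poses are not given: they have to be found in the camera images.
- selector: wash selector, fixed: white tray 150 (x) x 400 (y) x 12 mm, in its middle a valve block 130 x 120 mm, top 55 mm over the bench. Origin: underside's centre, below the knob's axis; -x is its front, y left, z up. Black marks on the block's top 48 mm from the axis: one at the front (knob angle 0), one 1.2 rad to either side. Bottle bays 36 mm forward and 145 mm left (+y) or right (-y) of the axis.
- selector_axis (a point): point on the knob's axis at the level of the block's top, 55 mm over the bench; does not move with the knob
- knob: grey knob: round skirt 72 mm across, 1 to 9 mm over the block's top, and on it a grip bar 44 mm long, 14 mm wide, from 9 to 39 mm over the block's top (knob home); one end is a pointed nose, with a white line on top. Origin: on the axis, at the block's top when home; moves with the knob. -x points along the bar to the nose, y across the bar, z up.
- knob_grip (a point): centre of the grip bar's flats on the axis, 26 mm above the knob's origin
- pull (a joint): how far the knob is pulled up, m: 0 home, 0.016 at the top stop. It moves stiffly (about 4 N) and stays where left, no spring. A key 10 mm long below it, 31 mm from the axis, locks it: it turns only when pulled up over 10 mm (pull to 13-15 mm). Pushed down anywhere but at a notch, the key comes to rest on a hard land at about 10 mm.
- turn (a joint): knob angle, rad, 0 with the nose at the front mark, growing counter-clockwise from above: +1.2 is the right (-y) mark, -1.2 the left (+y) mark. Starts near 0, locked in the front notch (play about 0.11 either way). Friction 0.04 N m. The unseen notch at each side mark lies anywhere up to 0.25 rad either side of the mark and takes the key within about 0.06 of its middle.
- square_bottle_center (a point): middle of the square white bottle (62 x 62 mm, 104 mm tall with its black cap; this point 50 mm over its foot), standing loose in one of the two bays
- round_jar_center (a point): middle of the round white jar (66 mm across, 85 mm tall; this point 42 mm over its foot), standing loose in the other bay

How it is judged:
By the outcome, as a careful person would: the job done as asked, in the order asked, and still so for the second after the job is handed in, with the robot touching nothing.
It also fails if it takes over 51 s, if anything falls off the work surface, if the arm or the gripper's body presses on something with over 40 N, if the wrist force passes 120 N, or if a joint passes its speed limit or range.

## Working session

There is one attempt and no reset: what is moved stays moved. The work goes in short steps, Python scripts to look and compute and a tool call to move; the robot and the scene stay as the last step left them, time stands still between calls to the robot, and variables do not carry over. Pictures are saved under pics/ and viewed, at most 10 in all, crops included, and the job is handed in when it is done.

Besides the shell and the picture viewer there is one more tool, called after "Call:" as name([rows], argument=value, ...), one row to a line, values as JSON. arm_command: Moves the arm, as the interface text tells. Its arguments: {"type":"object","properties":{"deltas":{"type":"array"},"force":{"type":"number"}},"required":["deltas"]}

```bash
mkdir -p pics; ls; python3 - <<'E'
from station import arm, viewer
import cv2,pickle
s=arm.observe();print(s)
for n in("top","side"):
    c=viewer.capture(n);pickle.dump(c,open(n+".pkl","wb"));cv2.imwrite(f"pics/{n}0.png",c["pixels"])
    print({k:v for k,v in c.items() if k!="pixels"})
E
```

```text
pics
{'time_s': 0.0, 'qpos': array([ 1.0491499 ,  0.38421692,  0.0163861 ,  1.37114464, -0.00629948,
        1.38820731, -0.04651742]), 'qd': array([-0.00224342,  0.00150986,  0.00100704,  0.00078714, -0.00021301,
        0.00021345, -0.00033691]), 'effort': array([ 8.13738598e-05, -6.27598858e+01,  8.44378509e-01, -3.71823943e+01,
        1.65614061e-02,  1.39777281e-02,  2.40728252e-05]), 'tcp_pos': array([ 0.2765694 , -0.55991891,  0.23029652]), 'orientation': array([-3.05748073e+00, -7.13924479e-01,  7.47075638e-04]), 'wrist_force': array([-0.59095377,  0.03872244, -0.86277686]), 'wrist_torque': array([ 0.03591826, -0.03117759, -0.03718347]), 'finger_force': 0.0, 'width': 0.08517569342111571}
{'fx': 407.4201466893031, 'fy': 407.4201466893031, 'cx': 277.73940760121604, 'cy': 214.34996916445792, 'position': array([0.40227558, 0.03226883, 0.7626893 ]), 'attitude': array([ 0.12654726, -0.12966165, -1.58281502])}
{'fx': 452.629772297041, 'fy': 452.629772297041, 'cx': 280.68288020854067, 'cy': 208.48210774574832, 'position': array([0.35133419, 0.55051959, 0.66576959]), 'attitude': array([ 0.17618689, -1.05159041, -2.63917211])}
```

View pics/top0.png

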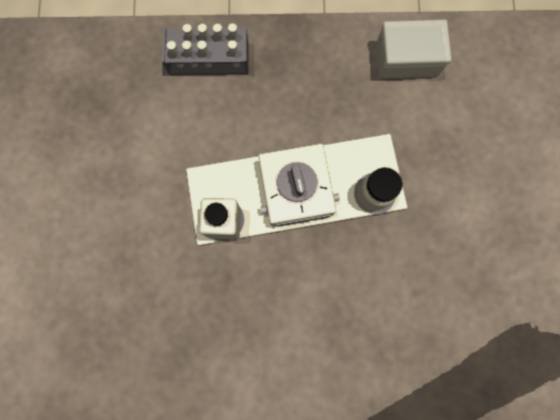

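View pics/side0.png

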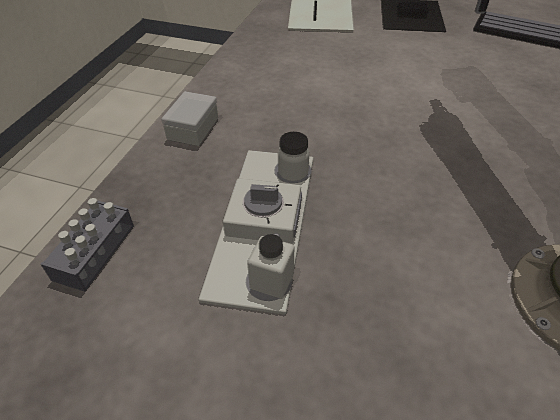

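The top view shows the square bottle at about (218,215), on image left (+y), the jar at (383,188) and the knob at (297,182), nose towards image bottom. The target is therefore -1.2. I'll enlarge the selector next.

```bash
python3 - <<'E'
import pickle,cv2
c=pickle.load(open("top.pkl","rb"))["pixels"][130:250,180:340]  # x5
cv2.imwrite("pics/topc.png",cv2.resize(c,None,fx=5,fy=5,interpolation=cv2.INTER_CUBIC))
c=pickle.load(open("side.pkl","rb"))["pixels"][145:245,210:330]
cv2.imwrite("pics/sidec.png",cv2.resize(c,None,fx=6,fy=6,interpolation=cv2.INTER_CUBIC))
E
```

```text
(no output)
```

View pics/topc.png

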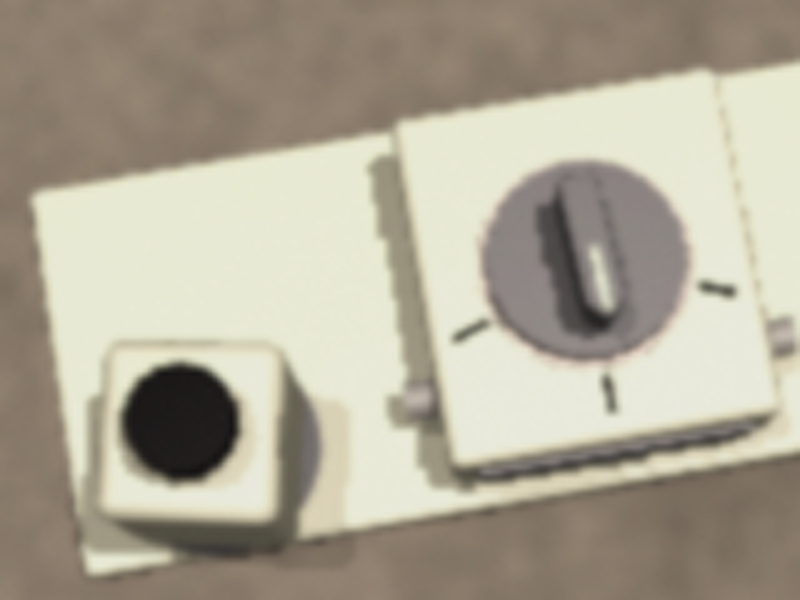

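View pics/sidec.png

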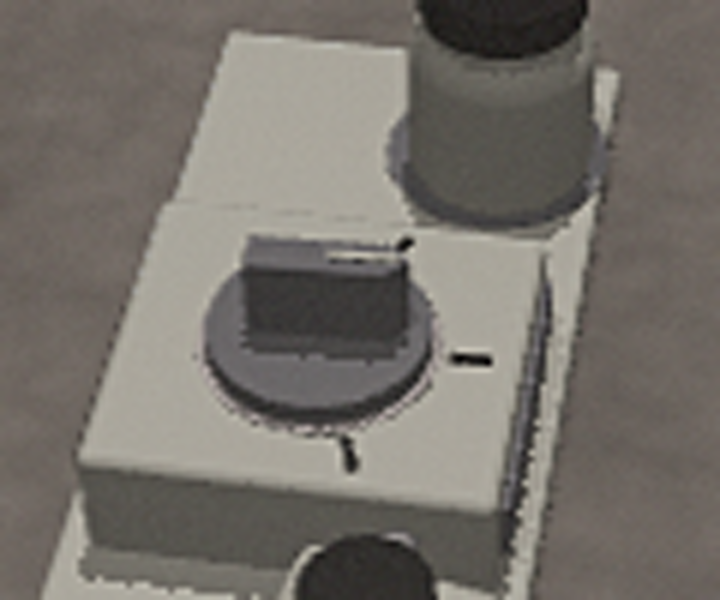

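In the enlarged crops the marks' centres are, in the top crop, at (470,331), (610,394) and (717,289); in the side crop, at (348,453), (470,358) and (404,245). The bar is nearly parallel to the front mark's direction. Fitting the pose now.

```bash
cat >h.py <<'E'
import numpy as np,pickle
from scipy.spatial.transform import Rotation as R
from scipy.optimize import least_squares
C={n:pickle.load(open(n+".pkl","rb")) for n in("top","side")}
def proj(c,P):
    p=R.from_rotvec(c["attitude"]).inv().apply(np.atleast_2d(P)-c["position"])
    return np.c_[c["cx"]+c["fx"]*p[:,0]/-p[:,2],c["cy"]+c["fy"]*-p[:,1]/-p[:,2]]
E
python3 - <<'E'
from h import *
m=lambda a:[-.048*np.cos(a),-.048*np.sin(a),.055]
L=np.array([[.065,.06,.055],[.065,-.06,.055],[-.065,.06,.055],[-.065,-.06,.055],m(-1.2),m(0),m(1.2)])
T=(np.array([[398,122],[712,70],[455,470],[775,410],[470,331],[610,394],[717,289]])+.5)/5-.5+[180,130]
S=(np.array([[80,465],[165,203],[502,515],[545,238],[348,453],[470,358],[404,245]])+.5)/6-.5+[210,145]
W=lambda v:R.from_euler('z',v[2]).apply(L)+[v[0],v[1],0]
def f(v,w): return np.r_[(proj(C["top"],W(v))-T).ravel()*w[0],(proj(C["side"],W(v))-S).ravel()*w[1]]
for w in((1,0),(0,1),(1,1)):
    r=least_squares(f,[.5,0,0],args=(w,));print(r.x,np.abs(r.fun).max())
v=r.x
# knob angle: bar ends on top z=.094 : nose (600,318) , tail (577,178)
def back(c,u,z):
    d=R.from_rotvec(c["attitude"]).apply([(u[0]-c["cx"])/c["fx"],-(u[1]-c["cy"])/c["fy"],-1]);return c["position"]+d*(z-c["position"][2])/d[2]
a=lambda p,s,o:(np.array(p)+.5)/s-.5+o
for n,p,q,s,o in(("top",(600,316),(577,178),5,[180,130]),("side",(408,262),(247,251),6,[210,145])):
    N,B=back(C[n],a(p,s,o),.094),back(C[n],a(q,s,o),.094);d=B-N
    print(n,N,B,np.hypot(*d[:2]),np.arctan2(d[1],d[0])-v[2])
E
```

```text
[ 0.57557209 -0.0046465   0.15436874] 2.061092254011271
[ 0.5728332  -0.00428062  0.16974538] 1.328143314523743
[ 0.57430282 -0.00463514  0.16099314] 2.278556692679672
top [ 0.54814646 -0.00719455  0.094     ] [ 5.96135985e-01 -5.67013549e-04  9.40000000e-02] 0.04844501000760381 -0.02375740544285057
side [ 0.54586278 -0.00998168  0.094     ] [0.59400813 0.00063083 0.094     ] 0.049301125205601676 0.05596384261938364
```

Call:
arm_command([
  [1,0.37,0.69,0,0,0,1],
  [1,0.37,0.69,0,0,0,1],
  [1,0.37,0.69,0,0,0,1],
  [1,0.37,0.69,0,0,0,1],
  [1,0.37,0.69,0,0,0,1],
])

```text
time_s: 0.6
tcp_pos: [0.3511, -0.421, 0.2309]
orientation: [-2.625, -1.725, 0.0]
wrist_force: [0.5, 0.2, 1.3]
width: 0.0852
finger_force: 0.0
```

Call:
arm_command([
  [1,0.37,0.69,0,0,0,1],
  [1,0.37,0.69,0,0,0,1],
  [1,0.37,0.69,0,0,0,1],
  [1,0.37,0.69,0,0,0,1],
  [1,0.37,0.69,0,0,0,1],
])

```text
time_s: 1.1
tcp_pos: [0.425, -0.283, 0.231]
orientation: [-1.877, -2.518, 0.0]
wrist_force: [0.6, -0.2, -0.2]
width: 0.0854
finger_force: 0.0
```

Call:
arm_command([
  [1,0.37,0.69,0,0,0,1],
  [1,0.37,0.69,0,0,0,1],
  [1,0.37,0.69,0,0,0,1],
  [1,0.37,0.69,0,0,0,1],
  [1,0.37,0.69,0,0,0,1],
])

```text
time_s: 1.6
tcp_pos: [0.499, -0.1452, 0.231]
orientation: [-0.902, -3.009, 0.0]
wrist_force: [1.0, -0.6, -0.2]
width: 0.0854
finger_force: 0.0
```

Call:
arm_command([
  [1,0.37,0.69,0,0,0,1],
  [1,0.37,0.69,0,0,0,1],
  [1,0.37,0.69,0,0,0,1],
  [1,0.37,0.69,0,0,0,1],
  [1,0,0,0,0,0,0],
])

```text
time_s: 2.1
tcp_pos: [0.5588, -0.0306, 0.2309]
orientation: [-0.029, -3.141, -0.005]
wrist_force: [-0.2, 0.2, -0.1]
width: 0.0853
finger_force: 0.0
```

```bash
cat >st.py <<'E'
from station import arm
import numpy as np
from scipy.spatial.transform import Rotation as R
np.set_printoptions(precision=4,suppress=True)
def st():
    s=arm.observe();M=R.from_rotvec(s["orientation"]).as_matrix()
    print(s["time_s"],"tcp",s["tcp_pos"],"yawY",round(float(np.arctan2(M[1,1],M[0,1])),4),"z",M[:,2],"q",s["qpos"],"F",s["wrist_force"],"T",s["wrist_torque"],"w",s["width"],s["finger_force"]);return s
if __name__=="__main__":st()
E
python3 st.py
```

```text
2.1 tcp [ 0.5588 -0.0306  0.2309] yawY 1.5523 z [-0.0002  0.0029 -1.    ] q [ 0.5216  0.3072 -0.653   1.5313  0.1857  1.3668  1.4058] F [-0.1555  0.1611 -0.1314] T [ 0.0074 -0.041  -0.0222] w 0.08525730993741522 0.0
```

Call:
arm_command([
  [1,0.2,0.33,-0.5,0,0,0.66],
  [1,0.19,0.32,-0.7,0,0,0.66],
  [1,0,0,-0.7,0,0,0],
  [1,0,0,-0.7,0,0,0],
  [1,0,0,-0.5,0,0,0],
])

```text
time_s: 2.6
tcp_pos: [0.5724, -0.0108, 0.1049]
orientation: [0.239, -3.13, 0.0]
wrist_force: [0.7, -0.1, -0.1]
width: 0.0855
finger_force: 0.0
```

Call:
arm_command([
  [1,0,0,-0.4,0,0,0],
  [1,0,0,-0.3,0,0,0],
  [1,0,0,-0.2,0,0,0],
  [1,0,0,0,0,0,0],
])

```text
time_s: 3.0
tcp_pos: [0.5732, -0.0101, 0.0706]
orientation: [0.242, -3.131, -0.0]
wrist_force: [-0.3, -0.5, -0.1]
width: 0.0853
finger_force: 0.0
```

```bash
python3 - <<'E'
from st import st
st()
from station import viewer
import cv2,numpy as np
a=viewer.capture("side")["pixels"][130:260,190:340];b=viewer.capture("top")["pixels"][120:250,210:360]
cv2.imwrite("pics/g1.png",cv2.resize(np.hstack([a,b]),None,fx=2.6,fy=2.6,interpolation=cv2.INTER_CUBIC))
E
```

```text
3.0 tcp [ 0.5732 -0.0101  0.0706] yawY 1.7248 z [-0.0012 -0.0001 -1.    ] q [ 0.4562  0.4861 -0.6381  1.6916  0.3223  1.0724  1.4421] F [-0.3008 -0.5111 -0.1035] T [ 0.0043  0.0403 -0.023 ] w 0.08526016234604215 0.0
```

View pics/g1.png

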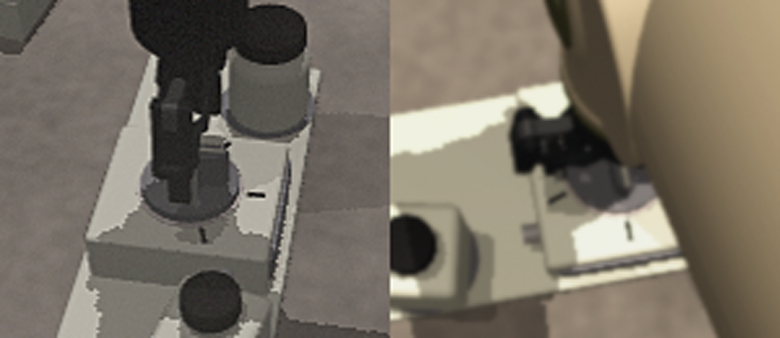

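Call:
arm_command([
  [1,0.02,0.14,-0.02,0,0,0.04],
  [1,0,0,0,0,0,0],
])

```text
time_s: 3.3
tcp_pos: [0.575, -0.003, 0.0713]
orientation: [-0.253, 3.13, 0.001]
wrist_force: [-0.4, 0.6, -0.3]
width: 0.0852
finger_force: 0.0
```

Call:
arm_command([
  [0,0,0,0,0,0,0],
  [0,0,0,0,0,0,0],
  [0,0,0,0,0,0,0],
  [0,0,0,0,0,0,0],
  [0,0,0,0,0,0,0],
], force=25)

```text
time_s: 3.8
tcp_pos: [0.5744, -0.0045, 0.0705]
orientation: [0.251, -3.131, 0.0]
wrist_force: [-1.0, -1.5, 3.9]
width: 0.0136
finger_force: 30.4
```

Call:
arm_command([
  [0,0,0,0,0,0,0],
  [0,0,0,0,0,0,0],
  [0,0,0,0,0,0,0],
  [0,0,0,0,0,0,0],
  [0,0,0,0,0,0,0],
])

```text
time_s: 4.3
tcp_pos: [0.5744, -0.0046, 0.0705]
orientation: [0.251, -3.132, 0.0]
wrist_force: [-1.2, -1.6, 1.6]
width: 0.0136
finger_force: 30.0
```

```bash
python3 st.py
```

```text
4.3 tcp [ 0.5744 -0.0046  0.0705] yawY 1.7306 z [-0.     -0.0003 -1.    ] q [ 0.4474  0.4881 -0.6402  1.6896  0.3249  1.0724  1.4364] F [-1.152  -1.6029  1.6469] T [-0.3157  0.1129  0.065 ] w 0.013573154930601773 29.965882301330566
```

Call:
arm_command([
  [0,0,0,0.09,0,0,0],
  [0,0,0,0.09,0,0,0],
  [0,0,0,0.09,0,0,0],
  [0,0,0,0.08,0,0,0],
  [0,0,0,0,0,0,0],
], force=40)

```text
time_s: 4.8
tcp_pos: [0.5745, -0.0045, 0.0851]
orientation: [-0.251, 3.131, -0.001]
wrist_force: [-1.6, -1.8, 1.9]
width: 0.0132
finger_force: 42.0
```

```bash
python3 - <<'E'
from st import st
st()
from station import viewer
import cv2,numpy as np
a=viewer.capture("side")["pixels"][150:250,210:330]
cv2.imwrite("pics/g2.png",cv2.resize(a,None,fx=6,fy=6,interpolation=cv2.INTER_CUBIC))
E
```

```text
4.8 tcp [ 0.5745 -0.0045  0.0851] yawY 1.7307 z [ 0.0001 -0.0004 -1.    ] q [ 0.4529  0.4715 -0.647   1.6765  0.3129  1.0991  1.4453] F [-1.6249 -1.8089  1.8549] T [-0.4298  0.2558  0.0404] w 0.013211475756847594 42.03605353832245
```

View pics/g2.png

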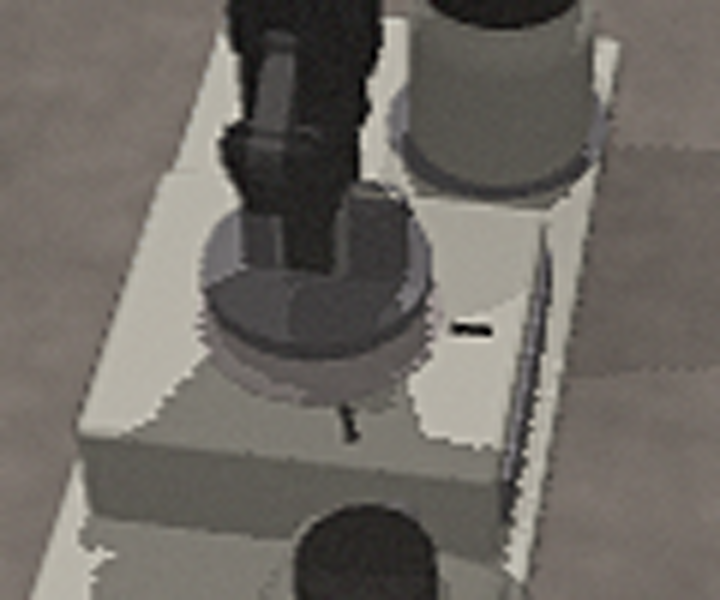

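The knob is up: a gap and shadow show below the skirt. Now I'll turn it clockwise, gently at first.

Call:
arm_command([
  [0,0,0,0,0,0,-0.2],
  [0,0,0,0,0,0,-0.4],
  [0,0,0,0,0,0,-0.4],
  [0,0,0,0,0,0,-0.4],
  [0,0,0,0,0,0,-0.4],
])

```text
time_s: 5.35
tcp_pos: [0.5745, -0.0041, 0.0849]
orientation: [0.149, 3.138, -0.0]
wrist_force: [-2.6, -0.5, 3.2]
width: 0.0132
finger_force: 42.4
```

```bash
python3 st.py
```

```text
5.35 tcp [ 0.5745 -0.0041  0.0849] yawY 1.476 z [ 0.0002 -0.     -1.    ] q [ 0.4161  0.4594 -0.5971  1.6783  0.2848  1.0918  1.2107] F [-2.5526 -0.5438  3.2232] T [-0.3693  0.4273  0.0787] w 0.013183531066984808 42.38915026187897
```

Call:
arm_command([
  [0,0,0,0,0,0,-0.7],
  [0,0,0,0,0,0,-0.7],
  [0,0,0,0,0,0,-0.7],
  [0,0,0,0,0,0,-0.7],
  [0,0,0,0,0,0,-0.7],
])

```text
time_s: 5.85
tcp_pos: [0.5747, -0.0035, 0.085]
orientation: [0.905, 3.008, 0.001]
wrist_force: [0.2, -0.0, 1.7]
width: 0.0131
finger_force: 42.2
```

Call:
arm_command([
  [0,0,0,0,0,0,-0.7],
  [0,0,0,0,0,0,-0.7],
  [0,0,0,0,0,0,-0.7],
  [0,0,0,0,0,0,-0.7],
  [0,0,0,0,0,0,-0.4],
])

```text
time_s: 6.35
tcp_pos: [0.575, -0.0031, 0.0849]
orientation: [1.548, 2.733, 0.003]
wrist_force: [0.7, 0.8, 0.3]
width: 0.0129
finger_force: 41.9
```

Call:
arm_command([
  [0,0,0,0,0,0,0],
  [0,0,0,0,0,0,0],
])

```text
time_s: 6.55
tcp_pos: [0.575, -0.0032, 0.085]
orientation: [1.54, 2.738, 0.003]
wrist_force: [1.4, 2.6, 0.6]
width: 0.0129
finger_force: 42.1
```

```bash
python3 - <<'E'
from st import st
st()
from station import viewer
import cv2,numpy as np
a=viewer.capture("side")["pixels"][150:250,210:330]
cv2.imwrite("pics/g3.png",cv2.resize(a,None,fx=6,fy=6,interpolation=cv2.INTER_CUBIC))
E
```

```text
6.55 tcp [ 0.575  -0.0032  0.085 ] yawY 0.5461 z [ 0.0014  0.0011 -1.    ] q [ 0.2817  0.4255 -0.4201  1.6841  0.1919  1.0715  0.3489] F [1.3535 2.571  0.6162] T [ 0.5938 -0.5087 -0.0532] w 0.012910387587086404 42.05100059509277
```

View pics/g3.png

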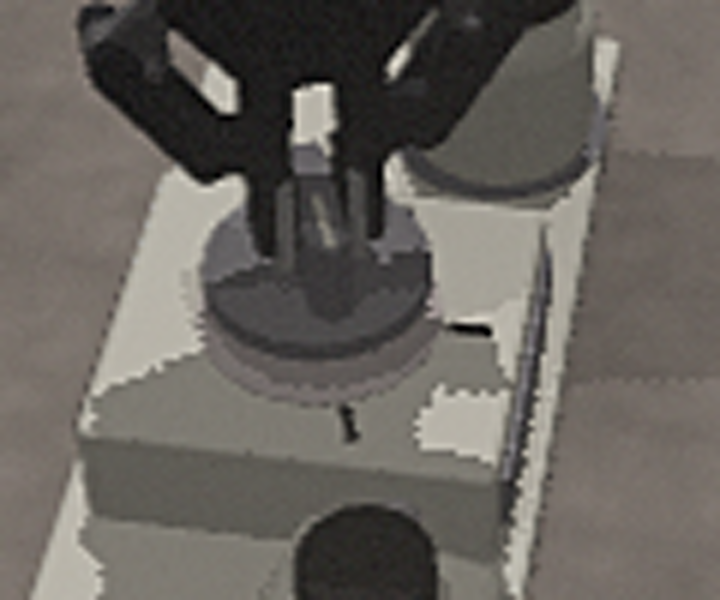

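The nose, with its white line at about (325,220), points to the left mark at (348,425). Gentle probe downward.

Call:
arm_command([
  [0,0,0,-0.05,0,0,0],
  [0,0,0,-0.05,0,0,0],
  [0,0,0,0,0,0,0],
])

```text
time_s: 6.9
tcp_pos: [0.575, -0.0034, 0.0805]
orientation: [1.541, 2.737, 0.002]
wrist_force: [2.8, 4.2, 0.3]
width: 0.0131
finger_force: 42.1
```

Call:
arm_command([
  [0,0,0,-0.02,0,0,0],
  [0,0,0,0,0,0,0],
])

```text
time_s: 7.1
tcp_pos: [0.575, -0.0034, 0.0802]
orientation: [1.541, 2.737, 0.002]
wrist_force: [1.5, 4.8, 4.3]
width: 0.0132
finger_force: 42.6
```

Call:
arm_command([
  [0,0,0,-0.02,0,0,0],
  [0,0,0,0,0,0,0],
])

```text
time_s: 7.3
tcp_pos: [0.5752, -0.0035, 0.0799]
orientation: [1.541, 2.736, 0.002]
wrist_force: [0.0, 4.1, 9.6]
width: 0.013
finger_force: 43.2
```

Call:
arm_command([
  [0,0,0,0.08,0,0,0],
  [0,0,0,0,0,0,-0.35],
  [0,0,0,0,0,0,-0.35],
  [0,0,0,0,0,0,0],
  [0,0,0,-0.05,0,0,0],
])

```text
time_s: 7.8
tcp_pos: [0.5751, -0.0033, 0.0805]
orientation: [1.673, 2.658, 0.003]
wrist_force: [3.0, 4.9, 2.7]
width: 0.0132
finger_force: 42.4
```

Call:
arm_command([
  [0,0,0,-0.02,0,0,0],
  [0,0,0,0,0,0,0],
  [0,0,0,-0.02,0,0,0],
  [0,0,0,0,0,0,0],
])

```text
time_s: 8.2
tcp_pos: [0.5753, -0.0034, 0.08]
orientation: [1.673, 2.658, 0.003]
wrist_force: [-0.9, 4.9, 12.1]
width: 0.0134
finger_force: 43.7
```

```bash
python3 st.py
```

```text
8.2 tcp [ 0.5753 -0.0034  0.08  ] yawY 0.4472 z [ 0.0021  0.0008 -1.    ] q [ 0.2668  0.4283 -0.4007  1.6893  0.1861  1.0596  0.2547] F [-0.8516  4.9185 12.0802] T [ 1.1602  0.2112 -0.0328] w 0.013359324928908081 43.652154207229614
```

Call:
arm_command([
  [0,0,0,0.09,0,0,0],
  [0,0,0,0,0,0,-0.35],
  [0,0,0,0,0,0,-0.35],
  [0,0,0,0,0,0,0],
  [0,0,0,-0.05,0,0,0],
])

```text
time_s: 8.7
tcp_pos: [0.5752, -0.0033, 0.0806]
orientation: [1.801, 2.573, 0.003]
wrist_force: [3.5, 4.9, 2.5]
width: 0.0129
finger_force: 42.4
```

Call:
arm_command([
  [0,0,0,-0.02,0,0,0],
  [0,0,0,0,0,0,0],
  [0,0,0,-0.02,0,0,0],
  [0,0,0,0,0,0,0],
])

```text
time_s: 9.1
tcp_pos: [0.5754, -0.0033, 0.08]
orientation: [1.801, 2.573, 0.003]
wrist_force: [-0.8, 4.3, 10.9]
width: 0.0131
finger_force: 43.6
```

```bash
python3 st.py
```

```text
9.1 tcp [ 0.5754 -0.0033  0.08  ] yawY 0.3495 z [ 0.0023  0.0009 -1.    ] q [ 0.2528  0.4257 -0.3826  1.6899  0.177   1.0579  0.1637] F [-0.8197  4.3233 10.868 ] T [ 1.2366  0.146  -0.0014] w 0.013122686339729224 43.595128655433655
```

Call:
arm_command([
  [0,0,0,0.09,0,0,0],
  [0,0,0,0,0,0,-0.3],
  [0,0,0,0,0,0,-0.3],
  [0,0,0,0,0,0,0],
  [0,0,0,-0.05,0,0,0],
])

```text
time_s: 9.6
tcp_pos: [0.5753, -0.0033, 0.0807]
orientation: [1.907, 2.495, 0.003]
wrist_force: [2.9, 5.2, 2.4]
width: 0.0134
finger_force: 42.4
```

Call:
arm_command([
  [0,0,0,-0.02,0,0,0],
  [0,0,0,0,0,0,0],
  [0,0,0,-0.02,0,0,0],
  [0,0,0,0,0,0,0],
])

```text
time_s: 10.0
tcp_pos: [0.5755, -0.0033, 0.08]
orientation: [1.907, 2.495, 0.004]
wrist_force: [-0.2, 5.4, 12.1]
width: 0.0137
finger_force: 43.5
```

```bash
python3 st.py
```

```text
10.0 tcp [ 0.5755 -0.0033  0.08  ] yawY 0.2656 z [ 0.0026  0.0009 -1.    ] q [ 0.2408  0.4235 -0.3671  1.6904  0.1694  1.0565  0.0857] F [-0.202   5.3963 12.1297] T [ 1.2382  0.0017 -0.076 ] w 0.013731884105046728 43.54442059993744
```

Call:
arm_command([
  [0,0,0,0.09,0,0,0],
  [0,0,0,0,0,0,0.67],
  [0,0,0,0,0,0,0.68],
  [0,0,0,0,0,0,0.68],
  [0,0,0,0,0,0,0.68],
])

```text
time_s: 10.5
tcp_pos: [0.5749, -0.0035, 0.0823]
orientation: [1.399, 2.813, 0.002]
wrist_force: [2.6, 4.9, 3.1]
width: 0.0133
finger_force: 42.3
```

Call:
arm_command([
  [0,0,0,0,0,0,0],
  [0,0,0,-0.05,0,0,0],
  [0,0,0,-0.02,0,0,0],
  [0,0,0,0,0,0,0],
])

```text
time_s: 10.9
tcp_pos: [0.5748, -0.0035, 0.0792]
orientation: [1.404, 2.81, 0.002]
wrist_force: [4.2, 4.1, 1.5]
width: 0.0132
finger_force: 42.2
```

Call:
arm_command([
  [0,0,0,-0.02,0,0,0],
  [0,0,0,0,0,0,0],
])

```text
time_s: 11.1
tcp_pos: [0.5748, -0.0035, 0.0785]
orientation: [1.404, 2.81, 0.002]
wrist_force: [3.1, 4.8, 2.0]
width: 0.0135
finger_force: 42.3
```

```bash
python3 st.py
```

```text
11.1 tcp [ 0.5748 -0.0035  0.0785] yawY 0.6439 z [ 0.0008  0.0009 -1.    ] q [ 0.2946  0.4356 -0.4365  1.6894  0.2048  1.0613  0.4375] F [3.1287 4.84   2.0392] T [ 1.3002 -0.7216  0.0563] w 0.01353056115288649 42.28288650512695
```

It has dropped below the land with little force, so this is the notch. I'll push on down, gently.

Call:
arm_command([
  [0,0,0,-0.03,0,0,0],
  [0,0,0,-0.03,0,0,0],
  [0,0,0,0,0,0,0],
])

```text
time_s: 11.4
tcp_pos: [0.5748, -0.0035, 0.0761]
orientation: [1.404, 2.81, 0.002]
wrist_force: [3.4, 4.4, 1.5]
width: 0.0134
finger_force: 42.2
```

Call:
arm_command([
  [0,0,0,-0.04,0,0,0],
  [0,0,0,-0.04,0,0,0],
  [0,0,0,0,0,0,0],
])

```text
time_s: 11.7
tcp_pos: [0.5748, -0.0035, 0.0728]
orientation: [1.404, 2.81, 0.002]
wrist_force: [2.7, 4.5, 2.3]
width: 0.0128
finger_force: 42.2
```

Call:
arm_command([
  [0,0,0,-0.03,0,0,0],
  [0,0,0,-0.03,0,0,0],
  [0,0,0,0,0,0,0],
])

```text
time_s: 12.0
tcp_pos: [0.5748, -0.0035, 0.0706]
orientation: [1.404, 2.81, 0.002]
wrist_force: [2.5, 4.4, 3.4]
width: 0.013
finger_force: 42.3
```

```bash
python3 st.py
```

```text
12.0 tcp [ 0.5748 -0.0035  0.0706] yawY 0.6439 z [ 0.0008  0.0009 -1.    ] q [ 0.2926  0.4447 -0.4343  1.6964  0.2098  1.046   0.4337] F [2.5036 4.3664 3.4387] T [ 1.2134 -0.734   0.0561] w 0.012975710667025778 42.34759211540222
```

Call:
arm_command([
  [0,0,0,-0.02,0,0,0],
  [0,0,0,0,0,0,0],
])

```text
time_s: 12.2
tcp_pos: [0.5749, -0.0035, 0.0705]
orientation: [1.404, 2.81, 0.002]
wrist_force: [-0.3, 3.9, 9.1]
width: 0.0131
finger_force: 43.2
```

Call:
arm_command([
  [0,0,0,-0.02,0,0,0],
  [0,0,0,0,0,0,0],
])

```text
time_s: 12.4
tcp_pos: [0.5751, -0.0035, 0.0704]
orientation: [1.404, 2.809, 0.002]
wrist_force: [-2.1, 4.3, 14.0]
width: 0.0132
finger_force: 44.0
```

Fully home on a hard stop, at the start height. Releasing and lifting clear.

Call:
arm_command([
  [1,0,0,0,0,0,0],
  [1,0,0,0,0,0,0],
  [1,0,0,0,0,0,0],
  [1,0,0,0,0,0,0],
  [1,0,0,0,0,0,0],
])

```text
time_s: 12.9
tcp_pos: [0.5742, -0.0046, 0.0685]
orientation: [-1.406, -2.809, 0.001]
wrist_force: [1.0, 0.4, 1.5]
width: 0.084
finger_force: 0.0
```

Call:
arm_command([
  [1,0,0,0,0,0,0],
  [1,0,0,0.2,0,0,0],
  [1,0,0,0.5,0,0,0],
  [1,0,0,0.7,0,0,0],
  [1,0,0,0.7,0,0,0],
])

```text
time_s: 13.4
tcp_pos: [0.5742, -0.0042, 0.1542]
orientation: [-1.405, -2.809, 0.0]
wrist_force: [1.1, 0.4, 0.8]
width: 0.0849
finger_force: 0.0
```

Call:
arm_command([
  [1,0,0,0.7,0,0,0],
  [1,0,0,0.7,0,0,0],
  [1,0,0,0.5,0,0,0],
  [1,0,0,0,0,0,0],
  [1,0,0,0,0,0,0],
])

```text
time_s: 13.9
tcp_pos: [0.5746, -0.0043, 0.2295]
orientation: [1.405, 2.809, 0.001]
wrist_force: [-0.1, 0.5, -0.7]
width: 0.0852
finger_force: 0.0
```

```bash
python3 - <<'E'
from st import st
st()
from station import viewer
import cv2,numpy as np
a=viewer.capture("side")["pixels"][120:320,190:350]
cv2.imwrite("pics/g4.png",cv2.resize(a,None,fx=3,fy=3,interpolation=cv2.INTER_CUBIC))
E
```

```text
13.9 tcp [ 0.5746 -0.0043  0.2295] yawY 0.6433 z [ 0.0011 -0.0002 -1.    ] q [ 0.3139  0.3095 -0.4586  1.5011  0.1386  1.3621  0.4889] F [-0.1368  0.5095 -0.7183] T [-0.0069 -0.0581 -0.0122] w 0.0851814176654992 0.0
```

View pics/g4.png

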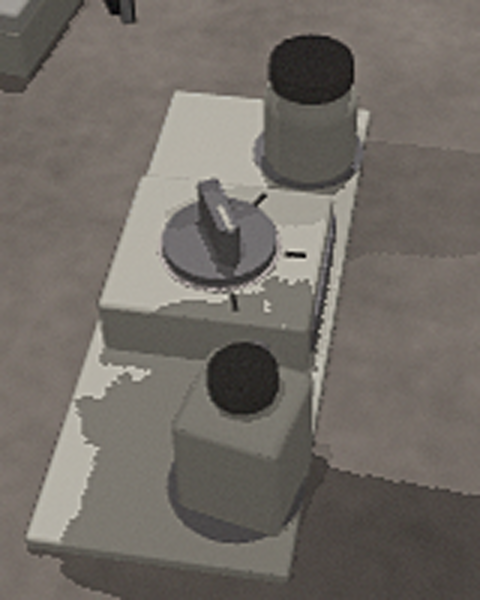

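The knob sits flat and home, with its nose near the left mark at (235,300). The bottle and the jar stand undisturbed, and the gripper is clear.

```bash
python3 -c "
from station import arm
print(arm.hand_in())"
```

```text
the job is handed in; nothing more can be done
None
```

The selector knob is turned to the square bottle's side (left, about -1.09 rad) and pushed fully home in its notch there; I let go of it, left the bottle and the jar where they stood, and handed the job in at about 14 s.

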